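# Hold the matching slide holder against the sprung microscope carriage

## Task

Find the one slide holder whose slot matches the tongue of the sprung carriage on the assembly stand (a few millimetres of play, not a tight miss and not a loose gape), lay it flat on the stand's plate with its slot facing the tongue, and slide it on until both prongs sit flush against the carriage. Then keep pushing gently, without running the carriage to the end of its travel, until the carriage's pointer is midway between the two white marks (a push of about 10 N), and finish there, still gripping and pushing, so that a colleague can put in the screws: do not let go. Leave the other two holders and everything else on the bench where they are.

Things in the scene. Friction and masses are not known exactly. Their poses are not given: they have to be found in the camera images.
- stand: fixed assembly stand: black plate 220 (x) x 130 (y) mm, its flat top 50 mm above the bench. Origin: on the bench under the plate's centre. +x: the way the carriage is pushed, away from the robot, turned up to 20 degrees. A housing 26 mm high stands on the plate at x = 91 to 109 mm; the plate is free from x = -110 to -9 mm.
- carriage: aluminium block 26 (x) x 90 (y) mm, 20.5 mm high, sliding on the plate along the stand's x against a spring: 0.5 N per mm of push (10 N at 20 mm), nearly frictionless, end stop at 40 mm; springs back. Origin: middle of its flat front (-x) face at the plate's top; axes as the stand's. Unpushed it is at x = 15, y = 0, z = 50 mm of the stand.
- tongue_tip (a point): foremost point of the carriage's tongue, 24 mm before (-x) the carriage's front face, 6 mm above the plate. The tongue is 30 mm wide (y), 12.5 mm high, with a half-round nose pointing towards the robot.
- pointer (a point): small pointer on the carriage's +y side. On the plate's +y edge are two white scribed lines across the travel: it reaches the near one at 14 mm of push and the far one at 26 mm; midway is 20 mm.
- holder_mid: loose flat aluminium slide holder, 70 (x) x 84 (y) x 8 mm, about 0.16 kg, with a slot 36 mm wide (y), 28 mm deep, open at the middle of its front (+x) edge, a prong each side. Origin: centre of the underside; z up. Black grip block on it: 34 (x) x 24 (y) mm, centre at x = -14 mm, top 46 mm above the underside. It matches the tongue; home, its origin is 35 mm before the carriage's face.
- holder_narrow: loose flat aluminium slide holder, 70 (x) x 84 (y) x 8 mm, about 0.16 kg, with a slot 16 mm wide (y), 28 mm deep, open at the middle of its front (+x) edge, a prong each side. Origin: centre of the underside; z up. Black grip block on it: 34 (x) x 24 (y) mm, centre at x = -14 mm, top 46 mm above the underside. The tongue does not go in.
- holder_wide: loose flat aluminium slide holder, 70 (x) x 84 (y) x 8 mm, about 0.16 kg, with a slot 60 mm wide (y), 28 mm deep, open at the middle of its front (+x) edge, a prong each side. Origin: centre of the underside; z up. Black grip block on it: 34 (x) x 24 (y) mm, centre at x = -14 mm, top 46 mm above the underside. Much too loose on the tongue.
- jar_a: small closed amber jar, 40 mm across, 48 mm high, origin under its centre; a bystander.
- jar_b: small closed clear jar, 44 mm across, 55 mm high, origin under its centre; a bystander.
- dish: open glass dish, 90 mm across, 16 mm high, origin under its centre; a bystander.
- thumbscrew: brass thumbscrew standing on its 20 mm head, 24 mm high, origin under its centre; a bystander.
- screwdriver: screwdriver lying on the bench; a bystander.
Things that resemble listed ones, but are neither listed nor needed, are in the scene too. Leave any orange or turquoise look-alike of the holder_mid alone.

How it is judged (in metres and radians):
On the way, in this order (a step that is already met when the one before it is completed fails the run):
1. the matching holder has been taken to the stand's plate and lies flat on it (z of holder_mid in the frame of stand between 0.046 and 0.055 m and x of holder_mid in the frame of stand between -0.12 and 0.05 m and y of holder_mid in the frame of stand between -0.05 and 0.05 m and angle between holder_mid's own z axis and vertical below 0.1 rad), for 0.1 s.
2. it is seated on the tongue and pressed against the carriage with 7 to 13 N (contact force between holder_mid and carriage between 7 and 13 N and x of holder_mid in the frame of carriage between -0.038 and -0.032 m and y of holder_mid in the frame of carriage between -0.005 and 0.005 m and z of holder_mid in the frame of carriage between -0.003 and 0.004 m and angle between the x axis of holder_mid and the x axis of carriage, either way round below 0.08 rad and angle between holder_mid's own z axis and vertical below 0.08 rad and contact force between the fingers and holder_mid above 1 N), for 0.3 s.
At the end, for the whole second after the job is handed in: The matching holder (36 mm slot) lies flat on the plate (within 4 mm and 0.08 rad), its prongs flush on the carriage's face (origin 32 to 38 mm before it, within 5 mm sideways, 0.08 rad), pressed against it with 7 to 13 N (14 to 26 mm of push), still gripped by the fingers and at rest (all of step 2 and linear speed of each of holder_mid, carriage below 0.01 m/s); the arm keeps its last pose, push and grip.
It fails at once if the carriage is run to the end of its travel (over 36 mm) (x of carriage in the frame of stand above 0.051 m).
It fails at once if a wrong holder is moved by more than 25 mm (distance of any of holder_narrow, holder_wide from where it was at the start of the episode above 0.025 m).
It fails at once if a bystander is moved by more than 25 mm (distance of any of jar_a, jar_b, dish, thumbscrew, screwdriver from where it was at the start of the episode above 0.025 m).
It also fails if it takes over 42 s, if anything falls off the work surface, if the arm or the gripper's body presses on something with over 40 N, if the wrist force passes 120 N, or if a joint passes its speed limit or range.

## Robot

A 6-joint arm with a two-finger parallel gripper is mounted at the origin on the work surface. World frame = base frame: x ahead of the robot, y to its left, z up, the work surface at z = 0. Lengths are in mm, angles in rad, forces in N, time in s.
With the tool pointing down it reaches from about 275 to 725 mm from the base axis. Payload 15.9 kg.
Tool frame: the origin (TCP) lies on the front face of the gripper's body, between the roots of the fingers; the fingertips stand 73 mm ahead of it and the grasp point (between the pads) lies 54 mm ahead of it (robot.finger_overhang is the distance from the TCP to the fingertips, in mm); z points along the fingers, y is the direction in which the jaws open and shut (so a half turn about z gives the same grasp; the last joint's range is limited). The gripper opens to 85 mm and grips with 20 to 120 N. Pads are 22 mm wide; open, the fingers measure 114 mm over their backs; the gripper's body (76 mm by 85 mm) begins 54 mm behind the grasp point. The pads swing forward as they close: fully open they stand 13 mm farther back than shut.
Start: joints at [-1.345, 0.213, -0.034, 1.323, 0, 1.571], TCP at [111.938, -487.294, 303.906] pointing down, gripper open.
Joint ranges: [-2.98, 2.98], [-0.74, 1.72], [-1.14, 1.35], [-2.1, 2.04], [-1.57, 1.44], [-3.14, 3.14]. Speed limits (rad/s): [1.89, 1.89, 2.39, 2.57, 3.14, 3.14].

## Interface

Orientations are given as a unit quaternion [x, y, z, w].
In Python, from bench import robot gives the robot as it stands.
- The arm moves only by the tool drive_tool, never from a script. Its argument "plan" is a list of rows, each an object of numbers: "tx", "ty", "tz": the shift along the tool's x, y, z in units of 25 mm (1.0 is 25 mm); "ax", "ay", "az": the turn, a rotation vector about the tool's x, y, z in units of 8 degrees (1.0 is 8 degrees); "gripper": the opening, from 0 (shut) to 1 (fully open). A call has 1 to 5 rows; each row shifts and turns the commanded pose from where the row before left it, along the tool's axes as they then stand; what a row does not reach is not made up. A row lasts 1/8 s, in which the tool goes at most 62.5 mm and 10.7 degrees, less where a joint would pass 70% of its speed; a pose out of reach is approached as far as the arm can. A call is refused whole if a number of a shift passes 1 or a number of a turn 1, either way. A call with a gripper value outside its range is refused whole. The fingers move at their own pace and stop on an object; "squeeze" is the grip in N (left out, the last holds). Time passes only in rows, so rows that do not move let the fingers close. It gives the time, the measured TCP pose, the force and the opening at its end, in the units of the state.
- robot.get_state(): the state, without advancing time (a new reading comes with each control period).
- robot.get_image(name): name is "scene" or "top"; returns the picture (420x560x3 uint8, red, green, blue); there is no depth.
- robot.calibration(name): a dict with "fx", "fy", "cx", "cy" (pixels), "rvec" (rotation vector, rad) and "tvec" (3), from world to camera coordinates, as OpenCV has them. Camera axes: x right, y down, z forward; pixel columns grow to the right and rows downward; lengths in mm; the calibration is good to about 2 mm. A picture is of the moment at which its call begins. calibration takes no time and is no camera call.
- robot.finish_job(): hands the job in, once; it reports no verdict.
The state is a dict: "time": time; "joint_pos": joint angles; "joint_vel": joint speeds; "joint_efforts": joint torques, N m; "ee_pos": TCP position; "tcp_rot": TCP orientation; "contact_force": force on the tool from outside, world axes, zero at the start; "torque": the same for the moment, N m; "width": opening from 0.0 (shut) to 1.0 (fully open).
Only numpy, scipy, OpenCV 4.12 (cv2) and the standard library are available. Lean on these libraries where they do the work, as an engineer would, in place of code of your own. Each camera call takes 0.05 s, during which the arm holds its last target.

## Working session

There is one attempt and no reset: what is moved stays moved. The work goes in short steps, Python scripts to look and compute and a tool call to move; the robot and the scene stay as the last step left them, time stands still between calls to the robot, and variables do not carry over. Pictures are saved under pics/ and viewed, and the job is handed in when it is done.

Besides the shell and the picture viewer there is one more tool, called after ">>>" by a JSON object that holds its "fn" and its "kwargs". drive_tool: Moves the arm, as the interface text tells. Its arguments: {"type":"object","properties":{"plan":{"type":"array"},"squeeze":{"type":"number"}},"required":["plan"]}

```bash
ls; mkdir -p pics; cat > h.py <<'E'
import numpy as np, cv2
from bench import robot
def save(name,fn):
    im=robot.get_image(name); cv2.imwrite('pics/'+fn,cv2.cvtColor(im,cv2.COLOR_RGB2BGR)); return im
def cal(n):
    c=robot.calibration(n); K=np.array([[c['fx'],0,c['cx']],[0,c['fy'],c['cy']],[0,0,1.]])
    R=cv2.Rodrigues(np.array(c['rvec'],float))[0]; return K,R,np.array(c['tvec'],float)
def back(n,uv,z):
    K,R,t=cal(n); d=R.T@np.linalg.inv(K)@np.array([uv[0],uv[1],1.]); o=-R.T@t
    return o+d*(z-o[2])/d[2]
def proj(n,P):
    K,R,t=cal(n); p=(K@(R@np.atleast_2d(P).T+t[:,None])).T; return p[:,:2]/p[:,2:]
E
python3 - <<'E'
from h import *
save('scene','s0.png'); save('top','t0.png'); print(robot.get_state())
for n in('scene','top'):
    K,R,t=cal(n); print(n,K[0,0],-R.T@t)
E
```

```text
pics
{'time': 0.1, 'joint_pos': array([-1.34499794e+00,  2.13288678e-01, -3.49784071e-02,  1.32349215e+00,
        1.06077105e-05,  1.57081674e+00]), 'joint_vel': array([-0.00076699, -0.00240124,  0.00237821, -0.00110927,  0.00127245,
        0.00034965]), 'joint_efforts': array([-2.69040538e-03, -6.87247682e+01,  4.87807167e+01,  1.21426352e-02,
       -1.59915076e-04, -5.01659173e-06]), 'ee_pos': array([ 111.89377771, -487.08519751,  303.48186052]), 'tcp_rot': array([ 9.93634688e-01,  1.12649347e-01, -4.89750851e-05, -4.78985169e-04]), 'contact_force': array([ 0.02670691, -0.25243311, -1.13951106]), 'torque': array([-0.013181  , -0.03229469, -0.01182263]), 'width': 1.0028631690825203}
scene 427.4847499607517 [939.93031562 466.34882695 799.92571231]
top 486.23534434718914 [ 386.47263864   82.34911067 1105.27168707]
```

View pics/t0.png

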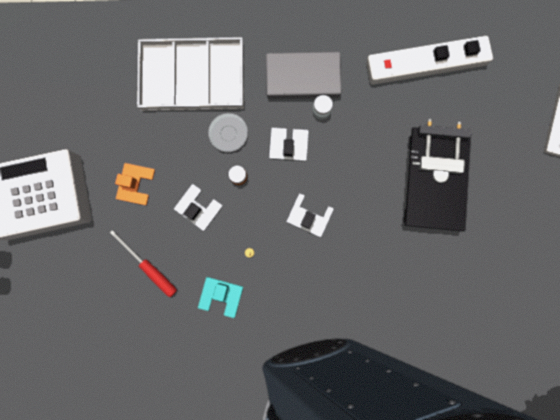

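View pics/s0.png

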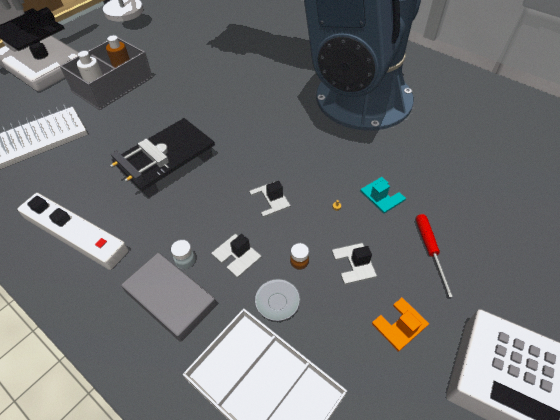

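```bash
python3 - <<'E'
from h import *
t=cv2.imread('pics/t0.png'); 
a=cv2.resize(t[110:250,160:345],None,fx=4,fy=4,interpolation=cv2.INTER_CUBIC); cv2.imwrite('pics/t0a.png',a)
a=cv2.resize(t[110:240,395:480],None,fx=4.5,fy=4.5,interpolation=cv2.INTER_CUBIC); cv2.imwrite('pics/t0b.png',a)
s=cv2.imread('pics/s0.png')
a=cv2.resize(s[165:295,200:395],None,fx=4,fy=4,interpolation=cv2.INTER_CUBIC); cv2.imwrite('pics/s0a.png',a)
for uv in [(289,143),(198,207),(311,214),(438,180)]: print(uv,back('top',uv,8))
E
```

```text
(289, 143) [635.59888531  76.24568909   8.        ]
(198, 207) [491.50124748 285.31299152   8.        ]
(311, 214) [471.13875732  29.39828707   8.        ]
(438, 180) [ 543.64482913 -261.04323048    8.        ]
```

View pics/t0a.png

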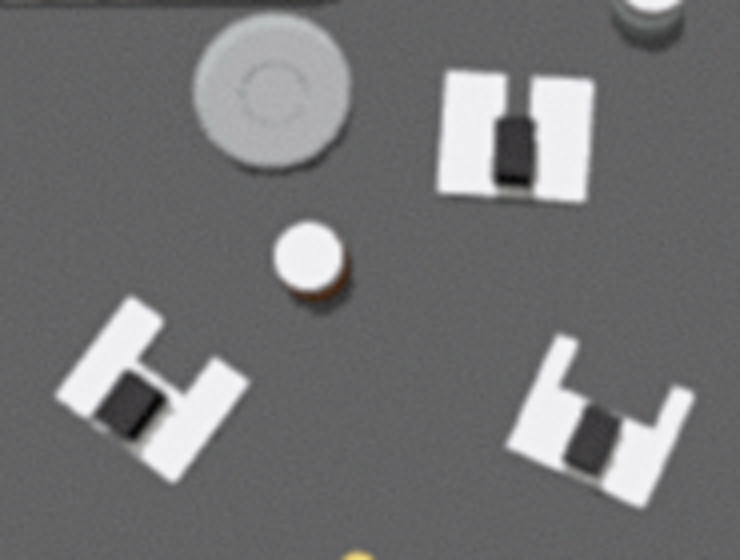

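View pics/t0b.png

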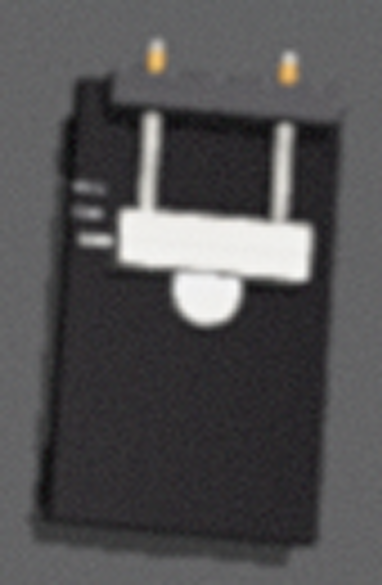

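View pics/s0a.png

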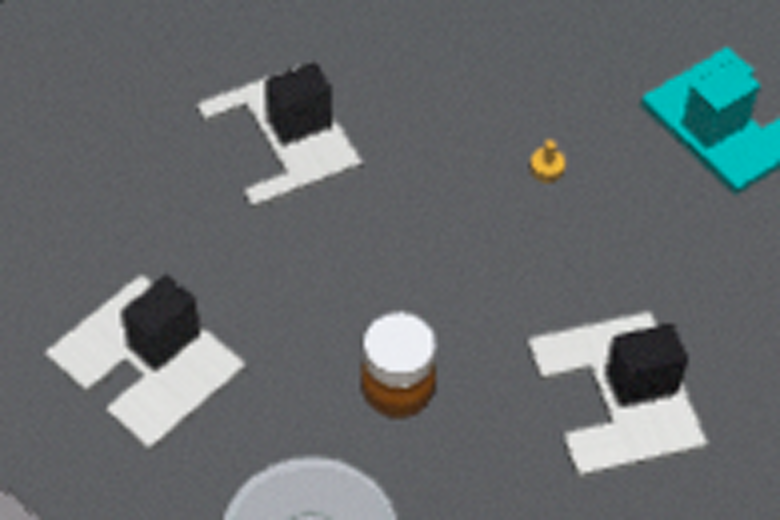

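```bash
cat > fit.py <<'E'
from h import *
from scipy.optimize import minimize
S=8
def T(p,L,z0=0):
    x,y,a=p; L=np.atleast_2d(np.asarray(L,float)); c,s=np.cos(a),np.sin(a)
    return np.c_[x+c*L[:,0]-s*L[:,1],y+s*L[:,0]+c*L[:,1],L[:,2]+z0]
def poly(cv,n,P,val,hull=False,off=(0,0)):
    uv=proj(n,P)-np.array(off)
    q=((uv+0.5)*S*16).astype(np.int32)  # shift 4
    if hull:q=cv2.convexHull(q)
    cv2.fillPoly(cv,[q.reshape(-1,1,2)],val,shift=4)
def box(x0,x1,y0,y1,z0,z1): return [(x,y,z) for x in(x0,x1) for y in(y0,y1) for z in(z0,z1)]
def rend_holder(cv,n,p,off,z0=0,w=36,side=160):
    h=w/2
    o=[(35,h),(35,42),(-35,42),(-35,-42),(35,-42),(35,-h),(7,-h),(7,h)]
    for z,v in((0,side),(2,side),(4,side),(6,side),(8,255)):
        poly(cv,n,T(p,[(a,b,z) for a,b in o],z0),v,off=off)
    poly(cv,n,T(p,box(-31,3,-12,12,8,46),z0),0,True,off)
def rend_car(cv,n,p,off,side=200):
    # p: stand pose; carriage face at local 0 of carriage
    th=np.linspace(np.pi/2,3*np.pi/2,30)
    tg=[(0,15)]+[(-9+15*np.cos(a),15*np.sin(a)) for a in th]+[(0,-15)]
    for z,v in((0,side),(3,side),(6,side),(9,side),(12.5,255)): poly(cv,n,T(p,[(a,b,z) for a,b in tg],50),v,off=off)
    poly(cv,n,T(p,box(0,26,-45,45,0,20.5),50),side,True,off)
    poly(cv,n,T(p,[(0,-45,20.5),(0,45,20.5),(26,45,20.5),(26,-45,20.5)],50),255,off=off)
def fit(imgs,rend,p0,mask=None,rad=28,lo=None,hi=None,**k):
    data=[]
    for n,im,c in imgs:
        u,v=np.round(proj(n,c)[0]).astype(int)
        r=(max(u-rad,0),max(v-rad,0),u+rad,v+rad)
        g=cv2.cvtColor(im,cv2.COLOR_BGR2GRAY).astype(float)[r[1]:r[3],r[0]:r[2]]
        l=np.median(g) if lo is None else lo; hh=np.percentile(g,99) if hi is None else hi
        data.append((n,np.clip((g-l)/(hh-l),0,1),r))
    def cost(p):
        e=0
        for n,g,r in data:
            cv=np.zeros((g.shape[0]*S,g.shape[1]*S),np.uint8)
            rend(cv,n,p,(r[0],r[1]),**k)
            m=cv2.resize(cv,(g.shape[1],g.shape[0]),interpolation=cv2.INTER_AREA)/255.
            m=cv2.GaussianBlur(m,(0,0),.6); d=(m-g)**2
            if mask is not None: d=d*mask(n,r,g.shape)
            e+=d.sum()
        return e
    best=None
    for _ in range(2):
        q=minimize(cost,p0 if best is None else best.x,method='Nelder-Mead',options=dict(initial_simplex=[np.add(p0 if best is None else best.x,d) for d in([0,0,0],[5,0,0],[0,5,0],[0,0,.1])],xatol=1e-3,fatol=1e-3)); best=q
    return q.x,q.fun
E
cat > f1.py <<'E'
from fit import *
t=cv2.imread('pics/t0.png'); s=cv2.imread('pics/s0.png')
def ca(x,y): return ((x+.5)/4-.5+160,(y+.5)/4-.5+110)
c=[back('top',ca(*q),8)[:2] for q in[(130,296),(249,381),(175,483),(56,396)]]
ctr=np.mean(c,0); d=(c[0]+c[1]-c[2]-c[3])/2
print('manual',ctr,np.arctan2(d[1],d[0]),np.linalg.norm(d))
p0=[*ctr,np.arctan2(d[1],d[0])]
for ims in([('top',t,[*ctr,8])],[('scene',s,[*ctr,8])],[('top',t,[*ctr,8]),('scene',s,[*ctr,8])]):
    for side in(120,220): print([i[0] for i in ims],fit(ims,rend_holder,p0,side=side,rad=30))
def cb(x,y): return ((x+.5)/4.5-.5+395,(y+.5)/4.5-.5+110)
f=[back('top',cb(*q),70.5)[:2] for q in[(119,265),(309,281)]]; b=[back('top',cb(*q),70.5)[:2] for q in[(119,208),(312,225)]]
d=f[0]-f[1]; yaw=np.arctan2(d[1],d[0])-np.pi/2; p0=[*((f[0]+f[1])/2),yaw]; print('car',p0,np.linalg.norm(d))
pl=[back('top',cb(*q),50)[:2] for q in[(50,518),(318,543),(336,100)]]; print('plate',pl, [np.linalg.norm(pl[1]-pl[0]),np.linalg.norm(pl[1]-pl[2])])
e=pl[2]-pl[1]; print('plate yaw',np.arctan2(e[1],e[0]))
def mask(n,r,sh):
    m=np.zeros(sh,np.uint8); q=proj(n,T(p0,[(-45,-60,20),(-45,53,20),(16,53,20),(16,-60,20)],50))-np.array(r[:2])
    cv2.fillPoly(m,[np.round(q).astype(np.int32)],1); return m
for ims in([('top',t,[*p0[:2],60])],[('scene',s,[*p0[:2],60])],[('top',t,[*p0[:2],60]),('scene',s,[*p0[:2],60])]):
  for side in(140,220): print([i[0] for i in ims],fit(ims,rend_car,p0,mask=mask,side=side,lo=35))
E
python3 f1.py
```

```text
manual [491.93752853 285.91456923] -0.6353344734328851 70.58604210143208
['top'] (array([492.2861189 , 286.37176884,  -0.62841618]), np.float64(12.25771771192029))
['top'] (array([492.16556235, 286.57632016,  -0.62856834]), np.float64(13.6659360457966))Traceback (most recent call last):
  File "f1.py", line 9, in <module>
    for side in(120,220): print([i[0] for i in ims],fit(ims,rend_holder,p0,side=side,rad=30))
                                                    ~~~^^^^^^^^^^^^^^^^^^^^^^^^^^^^^^^^^^^^^
  File "fit.py", line 46, in fit
    q=minimize(cost,p0 if best is None else best.x,method='Nelder-Mead',options=dict(initial_simplex=[np.add(p0 if best is None else best.x,d) for d in([0,0,0],[5,0,0],[0,5,0],[0,0,.1])],xatol=1e-3,fatol=1e-3)); best=q
    res = _minimize_neldermead(fun, x0, args, callback, bounds=bounds,
                               **options)
    fxr = func(xr)
    fx = function(np.copy(x), *(wrapper_args + args))
  File "fit.py", line 38, in cost
    rend(cv,n,p,(r[0],r[1]),**k)
    ~~~~^^^^^^^^^^^^^^^^^^^^^^^^
  File "fit.py", line 18, in rend_holder
    poly(cv,n,T(p,box(-31,3,-12,12,8,46),z0),0,True,off)
    ~~~~^^^^^^^^^^^^^^^^^^^^^^^^^^^^^^^^^^^^^^^^^^^^^^^^
  File "fit.py", line 8, in poly
    uv=proj(n,P)-np.array(off)
       ~~~~^^^^^
  File "h.py", line 12, in proj
    K,R,t=cal(n); p=(K@(R@np.atleast_2d(P).T+t[:,None])).T; return p[:,:2]/p[:,2:]
          ~~~^^^
  File "h.py", line 6, in cal
    c=robot.calibration(n); K=np.array([[c['fx'],0,c['cx']],[0,c['fy'],c['cy']],[0,0,1.]])
ValueError: time passes only in moves, steps and waits
```

```bash
sed -i 's/^def cal(n)/from functools import lru_cache\n@lru_cache(None)\ndef cal(n)/' h.py; time python3 f1.py
```

```text
manual [491.93752853 285.91456923] -0.6353344734328851 70.58604210143208
['top'] (array([492.2861189 , 286.37176884,  -0.62841618]), np.float64(12.25771771192029))
['top'] (array([492.16556235, 286.57632016,  -0.62856834]), np.float64(13.6659360457966))
['scene'] (array([490.85591522, 285.47815212,  -0.64952876]), np.float64(16.721067535958873))
['scene'] (array([490.18084602, 285.39526684,  -0.65666471]), np.float64(35.68492490926289))
['top', 'scene'] (array([491.61113739, 285.96272898,  -0.63699933]), np.float64(38.19123231013157))
['top', 'scene'] (array([491.28091638, 286.04806932,  -0.63597354]), np.float64(73.31880709716836))
car [np.float64(555.6300290932619), np.float64(-251.45247290915648), np.float64(-0.10350776299795461)] 90.60223205743647
plate [array([ 441.05577895, -173.18210973]), array([ 426.84249877, -301.17330525]), array([ 643.85036022, -322.29059074])] [np.float64(128.77796188099134), np.float64(218.0329142080318)]
plate yaw -0.09700572639349726
['top'] (array([ 5.57533388e+02, -2.52148769e+02, -1.14054812e-01]), np.float64(7.15711691323742))
['top'] (array([ 5.58598069e+02, -2.52995529e+02, -1.20017915e-01]), np.float64(10.649656279189589))
['scene'] (array([ 5.56387890e+02, -2.51936608e+02, -1.23392847e-01]), np.float64(15.235399637215604))
['scene'] (array([ 5.56590273e+02, -2.52573370e+02, -1.35039673e-01]), np.float64(20.450665403655396))
['top', 'scene'] (array([ 5.57267228e+02, -2.51932446e+02, -1.19062211e-01]), np.float64(23.934345646535554))
['top', 'scene'] (array([ 5.58061561e+02, -2.52822671e+02, -1.26793585e-01]), np.float64(35.62313796843125))
real	0m5.991s
user	0m6.257s
sys	0m0.186s
```

>>> {"fn": "drive_tool", "kwargs": {"plan": [{"tx": 1,"ty": -1,"gripper": 1},{"tx": 1,"ty": -1},{"tx": 1,"ty": -1},{"tx": 1,"ty": -1},{"tx": 1,"ty": -1}], "squeeze": 80}}

```text
schema error: expected keys tx, ty, tz, ax, ay, az, gripper
```

>>> {"fn": "drive_tool", "kwargs": {"plan": [{"tx": 1,"ty": -1},{"tx": 1,"ty": -1},{"tx": 1,"ty": -1},{"tx": 1,"ty": -1},{"tx": 1,"ty": -1}]}}

```text
schema error: expected keys tx, ty, tz, ax, ay, az, gripper
```

>>> {"fn": "drive_tool", "kwargs": {"plan": [{"tx": 1,"ty": -1},{"tx": 1,"ty": -1},{"tx": 1,"ty": -1},{"tx": 1,"ty": -1},{"tx": 1,"ty": -1}]}}

```text
schema error: expected keys tx, ty, tz, ax, ay, az, gripper
```

```bash
cat > go.py <<'E'
import sys
from h import *
from scipy.spatial.transform import Rotation as Ro
def go(x,y,z,yaw):
    s=robot.get_state(); R=Ro.from_quat(s['tcp_rot']).as_matrix()
    d=R.T@(np.array([x,y,z])-s['ee_pos'])/25
    Rt=Ro.from_euler('z',yaw).as_matrix()@np.diag([1,-1,-1])
    w=np.degrees(Ro.from_matrix(R.T@Rt).as_rotvec())/8
    print('t',s['time'],'pos',s['ee_pos'].round(1),'yaw',round(np.arctan2(R[1,0],R[0,0]),4),'F',s['contact_force'].round(1),'w',round(s['width'],3))
    print('shift',d.round(2),'turn',w.round(2))
if __name__=='__main__': go(*map(float,sys.argv[1:5]))
E
python3 go.py 480.3 294.3 200 -0.635
```

```text
t 0.1 pos [ 111.9 -487.1  303.5] yaw 0.2258 F [ 0.  -0.3 -1.1] w 1.003
shift [ 21.36 -27.16   4.17] turn [-0.01  0.    6.16]
```

All keys are required.

>>> {"fn": "drive_tool", "kwargs": {"plan": [{"tx": 1,"ty": -1,"tz": 0,"ax": 0,"ay": 0,"az": 0,"gripper": 1},{"tx": 1,"ty": -1,"tz": 0,"ax": 0,"ay": 0,"az": 0,"gripper": 1},{"tx": 1,"ty": -1,"tz": 0,"ax": 0,"ay": 0,"az": 0,"gripper": 1},{"tx": 1,"ty": -1,"tz": 0,"ax": 0,"ay": 0,"az": 0,"gripper": 1},{"tx": 1,"ty": -1,"tz": 0,"ax": 0,"ay": 0,"az": 0,"gripper": 1}], "squeeze": 80}}

```text
time: 0.72
ee_pos: [206.1, -336.4, 303.7]
tcp_rot: [0.994, 0.113, -0.0, -0.0]
contact_force: [0.4, 0.1, 0.6]
width: 0.999
```

```bash
python3 go.py 480.3 294.3 200 -0.635
```

```text
t 0.725 pos [ 206.1 -336.4  303.7] yaw 0.2256 F [0.4 0.1 0.6] w 0.999
shift [ 16.33 -22.13   4.16] turn [-0.    0.    6.16]
```

Tracks well.

>>> {"fn": "drive_tool", "kwargs": {"plan": [{"tx": 1,"ty": -1,"tz": 0,"ax": 0,"ay": 0,"az": 0,"gripper": 1},{"tx": 1,"ty": -1,"tz": 0,"ax": 0,"ay": 0,"az": 0,"gripper": 1},{"tx": 1,"ty": -1,"tz": 0,"ax": 0,"ay": 0,"az": 0,"gripper": 1},{"tx": 1,"ty": -1,"tz": 0,"ax": 0,"ay": 0,"az": 0,"gripper": 1},{"tx": 1,"ty": -1,"tz": 0,"ax": 0,"ay": 0,"az": 0,"gripper": 1}]}}

```text
time: 1.35
ee_pos: [300.0, -186.6, 303.8]
tcp_rot: [0.994, 0.113, -0.0, -0.0]
contact_force: [0.8, -0.7, 1.2]
width: 0.999
```

>>> {"fn": "drive_tool", "kwargs": {"plan": [{"tx": 1,"ty": -1,"tz": 0,"ax": 0,"ay": 0,"az": 0,"gripper": 1},{"tx": 1,"ty": -1,"tz": 0,"ax": 0,"ay": 0,"az": 0,"gripper": 1},{"tx": 1,"ty": -1,"tz": 0,"ax": 0,"ay": 0,"az": 0,"gripper": 1},{"tx": 0.5,"ty": -1,"tz": 0,"ax": 0,"ay": 0,"az": 0,"gripper": 1},{"tx": 0.5,"ty": -1,"tz": 0,"ax": 0,"ay": 0,"az": 0,"gripper": 1}]}}

```text
time: 1.98
ee_pos: [369.2, -42.4, 303.7]
tcp_rot: [0.994, 0.113, -0.0, -0.0]
contact_force: [-0.5, 0.2, 0.8]
width: 1.0
```

>>> {"fn": "drive_tool", "kwargs": {"plan": [{"tx": 0.5,"ty": -1,"tz": 0,"ax": 0,"ay": 0,"az": 1,"gripper": 1},{"tx": 0.5,"ty": -1,"tz": 0,"ax": 0,"ay": 0,"az": 1,"gripper": 1},{"tx": 0.5,"ty": -1,"tz": 0,"ax": 0,"ay": 0,"az": 1,"gripper": 1},{"tx": 0,"ty": -1,"tz": 0.5,"ax": 0,"ay": 0,"az": 1,"gripper": 1},{"tx": 0,"ty": -1,"tz": 0.5,"ax": 0,"ay": 0,"az": 1,"gripper": 1}]}}

```text
time: 2.6
ee_pos: [376.2, -81.8, 282.1]
tcp_rot: [0.987, -0.148, -0.003, -0.068]
contact_force: [0.2, 0.8, 0.1]
width: 1.002
```

```bash
python3 go.py 480.3 294.3 200 -0.635
```

```text
t 2.6 pos [376.2 -81.8 282.1] yaw -0.297 F [0.2 0.8 0.1] w 1.002
shift [ -0.33 -15.03   5.34] turn [-0.91  0.35  2.4 ]
```

```bash
python3 -c "
from h import *
s=robot.get_state(); print(s['joint_pos'].round(3),s['joint_vel'].round(3))"; python3 go.py 480.3 294.3 200 -0.635
```

```text
[-2.980e-01  2.000e-03 -3.340e-01  1.261e+00  1.330e-01  3.141e+00] [-0.697  0.025 -0.212 -0.119  0.303 -0.001]
t 2.6 pos [376.2 -81.8 282.1] yaw -0.297 F [0.2 0.8 0.1] w 1.002
shift [ -0.33 -15.03   5.34] turn [-0.91  0.35  2.4 ]
```

>>> {"fn": "drive_tool", "kwargs": {"plan": [{"tx": 0,"ty": 0,"tz": 0,"ax": 0,"ay": 0,"az": -1,"gripper": 1},{"tx": 0,"ty": 0,"tz": 0,"ax": 0,"ay": 0,"az": -1,"gripper": 1},{"tx": 0,"ty": 0,"tz": 0,"ax": 0,"ay": 0,"az": -1,"gripper": 1},{"tx": 0,"ty": 0,"tz": 0,"ax": 0,"ay": 0,"az": -1,"gripper": 1},{"tx": 0,"ty": 0,"tz": 0,"ax": 0,"ay": 0,"az": -1,"gripper": 1}]}}

```text
time: 3.22
ee_pos: [376.2, -81.1, 282.4]
tcp_rot: [0.977, 0.201, 0.02, -0.064]
contact_force: [-0.7, -0.2, 0.5]
width: 1.002
```

```bash
python3 go.py 480.3 294.3 200 2.506;python3 go.py 400 0 250 0.43
```

```text
t 3.225 pos [376.2 -81.1 282.4] yaw 0.4026 F [-0.7 -0.2  0.5] w 1.002
shift [  9.48 -11.64   5.33] turn [ -0.02  -1.17 -15.01]
t 3.225 pos [376.2 -81.1 282.4] yaw 0.4026 F [-0.7 -0.2  0.5] w 1.002
shift [ 2.06 -2.43  1.73] turn [-0.84 -0.48 -0.17]
```

>>> {"fn": "drive_tool", "kwargs": {"plan": [{"tx": 0,"ty": 0,"tz": 0,"ax": -0.84,"ay": -0.48,"az": 0,"gripper": 1},{"tx": 0.8,"ty": -1,"tz": 0,"ax": 0,"ay": 0,"az": 0,"gripper": 1},{"tx": 0.8,"ty": -1,"tz": 0,"ax": 0,"ay": 0,"az": 0,"gripper": 1},{"tx": 0.8,"ty": -1,"tz": 0,"ax": 0,"ay": 0,"az": 0,"gripper": 1},{"tx": 0.8,"ty": -1,"tz": 0,"ax": 0,"ay": 0,"az": 0,"gripper": 1}]}}

```text
time: 3.85
ee_pos: [410.9, 43.2, 282.3]
tcp_rot: [0.98, 0.2, -0.001, -0.0]
contact_force: [0.8, -0.1, 0.1]
width: 1.001
```

>>> {"fn": "drive_tool", "kwargs": {"plan": [{"tx": 0.8,"ty": -1,"tz": 0,"ax": 0,"ay": 0,"az": 0,"gripper": 1},{"tx": 0.8,"ty": -1,"tz": 0,"ax": 0,"ay": 0,"az": 0,"gripper": 1},{"tx": 0.8,"ty": -1,"tz": 0,"ax": 0,"ay": 0,"az": 0,"gripper": 1},{"tx": 0.8,"ty": -1,"tz": 0,"ax": 0,"ay": 0,"az": 0,"gripper": 1},{"tx": 0.8,"ty": -1,"tz": 0,"ax": 0,"ay": 0,"az": 0,"gripper": 1}]}}

```text
time: 4.47
ee_pos: [454.8, 195.7, 282.1]
tcp_rot: [0.98, 0.201, -0.001, -0.001]
contact_force: [-0.2, -0.0, 1.2]
width: 0.999
```

```bash
python3 go.py 480.3 294.3 200 2.506
```

```text
t 4.475 pos [454.8 195.7 282.1] yaw 0.4053 F [-0.2 -0.   1.2] w 0.999
shift [ 2.5  -3.22  3.28] turn [ -0.03  -0.   -15.04]
```

>>> {"fn": "drive_tool", "kwargs": {"plan": [{"tx": 0.8,"ty": -1,"tz": 0,"ax": 0,"ay": 0,"az": 0,"gripper": 1},{"tx": 0.8,"ty": -1,"tz": 0,"ax": 0,"ay": 0,"az": 0,"gripper": 1},{"tx": 0.9,"ty": -1.0,"tz": 0,"ax": 0,"ay": 0,"az": 0,"gripper": 1},{"tx": 0,"ty": -0.22,"tz": 0.2,"ax": 0,"ay": 0,"az": -1,"gripper": 1},{"tx": 0,"ty": 0,"tz": 0.2,"ax": 0,"ay": 0,"az": -1,"gripper": 1}]}}

```text
time: 5.1
ee_pos: [494.6, 259.6, 272.6]
tcp_rot: [0.932, 0.363, -0.003, -0.016]
contact_force: [-0.1, -0.3, -0.7]
width: 0.999
```

>>> {"fn": "drive_tool", "kwargs": {"plan": [{"tx": 0,"ty": 0,"tz": 0.3,"ax": 0,"ay": 0,"az": -1,"gripper": 1},{"tx": 0,"ty": 0,"tz": 0.3,"ax": 0,"ay": 0,"az": -1,"gripper": 1},{"tx": 0,"ty": 0,"tz": 0.3,"ax": 0,"ay": 0,"az": -1,"gripper": 1},{"tx": 0,"ty": 0,"tz": 0.3,"ax": 0,"ay": 0,"az": -1,"gripper": 1},{"tx": 0,"ty": 0,"tz": 0.3,"ax": 0,"ay": 0,"az": -1,"gripper": 1}]}}

```text
time: 5.72
ee_pos: [494.0, 260.2, 235.2]
tcp_rot: [0.751, 0.66, 0.003, -0.016]
contact_force: [-1.3, 0.6, -0.5]
width: 0.997
```

>>> {"fn": "drive_tool", "kwargs": {"plan": [{"tx": 0,"ty": 0,"tz": 0.3,"ax": 0,"ay": 0,"az": -1,"gripper": 1},{"tx": 0,"ty": 0,"tz": 0.3,"ax": 0,"ay": 0,"az": -1,"gripper": 1},{"tx": 0,"ty": 0,"tz": 0.3,"ax": 0,"ay": 0,"az": -1,"gripper": 1},{"tx": 0,"ty": 0,"tz": 0.3,"ax": 0,"ay": 0,"az": -1,"gripper": 1},{"tx": 0,"ty": 0,"tz": 0.2,"ax": 0,"ay": 0,"az": -1,"gripper": 1}]}}

```text
time: 6.35
ee_pos: [493.3, 261.1, 200.1]
tcp_rot: [0.48, 0.877, 0.008, -0.014]
contact_force: [-0.2, -0.8, -0.1]
width: 1.001
```

```bash
python3 go.py 480.3 294.3 85 2.506
```

```text
t 6.35 pos [493.3 261.1 200.1] yaw 2.1392 F [-0.2 -0.8 -0.1] w 1.001
shift [1.25 0.28 4.65] turn [ 0.04 -0.23 -2.63]
```

>>> {"fn": "drive_tool", "kwargs": {"plan": [{"tx": 0.6,"ty": 0,"tz": 0,"ax": 0,"ay": -0.23,"az": 0,"gripper": 1},{"tx": 0.3,"ty": 0.1,"tz": 0,"ax": 0,"ay": 0,"az": -0.9,"gripper": 1},{"tx": 0,"ty": 0,"tz": 0,"ax": 0,"ay": 0,"az": -0.9,"gripper": 1},{"tx": 0,"ty": 0,"tz": 0,"ax": 0,"ay": 0,"az": -0.8,"gripper": 1},{"tx": 0,"ty": 0,"tz": 0,"ax": 0,"ay": 0,"az": 0,"gripper": 1}]}}

```text
time: 6.98
ee_pos: [483.5, 281.5, 201.0]
tcp_rot: [0.317, 0.949, 0.0, 0.0]
contact_force: [-0.7, -0.4, -0.1]
width: 0.999
```

```bash
python3 go.py 480.3 294.3 85 2.506
```

```text
t 6.975 pos [483.5 281.5 201. ] yaw 2.497 F [-0.7 -0.4 -0.1] w 0.999
shift [0.41 0.33 4.64] turn [ 0.   -0.   -0.06]
```

>>> {"fn": "drive_tool", "kwargs": {"plan": [{"tx": 0.41,"ty": 0.33,"tz": 0.5,"ax": 0,"ay": 0,"az": -0.06,"gripper": 1},{"tx": 0,"ty": 0,"tz": 1,"ax": 0,"ay": 0,"az": 0,"gripper": 1},{"tx": 0,"ty": 0,"tz": 1,"ax": 0,"ay": 0,"az": 0,"gripper": 1},{"tx": 0,"ty": 0,"tz": 1,"ax": 0,"ay": 0,"az": 0,"gripper": 1},{"tx": 0,"ty": 0,"tz": 0.5,"ax": 0,"ay": 0,"az": 0,"gripper": 1}]}}

```text
time: 7.6
ee_pos: [479.5, 294.6, 99.3]
tcp_rot: [0.313, 0.95, -0.0, -0.0]
contact_force: [0.2, -0.1, -0.6]
width: 1.002
```

```bash
python3 go.py 480.3 294.3 85 2.506; python3 -c "
from h import *
s=save('scene','s1.png'); t=save('top','t1.png')
a=cv2.resize(s[180:340,290:450],None,fx=3.5,fy=3.5)[:,:,::-1]; cv2.imwrite('pics/s1a.png',a)"
```

```text
t 7.6 pos [479.5 294.6  99.3] yaw 2.505 F [ 0.2 -0.1 -0.6] w 1.002
shift [-0.03  0.01  0.57] turn [-0.01 -0.01 -0.01]
```

View pics/s1a.png

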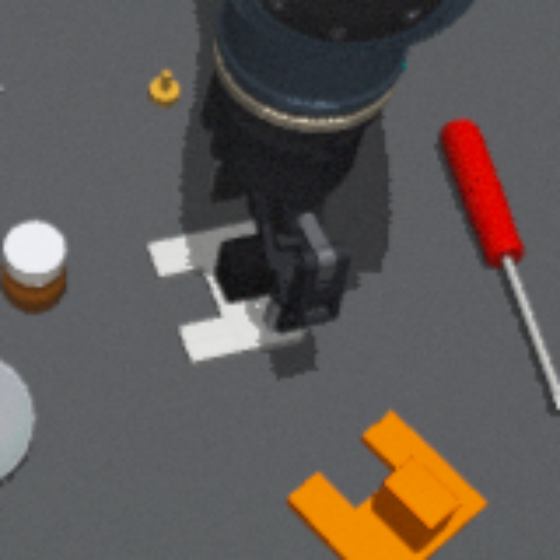

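```bash
python3 -c "
from fit import *
for L in [(-14,44,39),(-14,-44,39),(-14,0,46),(-31,12,46),(3,12,46),(3,12,8)]:
    print(L,((proj('scene',T((491.6,286,-.635),[L]))[0]-[290,180])*3.5).round())"
```

```text
(-14, 44, 39) [279. 319.]
(-14, -44, 39) [225. 195.]
(-14, 0, 46) [253. 249.]
(-31, 12, 46) [288. 259.]
(3, 12, 46) [233. 272.]
(3, 12, 8) [225. 305.]
```

>>> {"fn": "drive_tool", "kwargs": {"plan": [{"tx": -0.1,"ty": 0,"tz": 0.5,"ax": 0,"ay": 0,"az": 0,"gripper": 1},{"tx": 0,"ty": 0,"tz": 0,"ax": 0,"ay": 0,"az": 0,"gripper": 0},{"tx": 0,"ty": 0,"tz": 0,"ax": 0,"ay": 0,"az": 0,"gripper": 0},{"tx": 0,"ty": 0,"tz": 0,"ax": 0,"ay": 0,"az": 0,"gripper": 0},{"tx": 0,"ty": 0,"tz": 0,"ax": 0,"ay": 0,"az": 0,"gripper": 0}], "squeeze": 80}}

```text
time: 8.32
ee_pos: [482.8, 293.1, 89.4]
tcp_rot: [0.312, 0.95, 0.001, 0.001]
contact_force: [-0.6, -1.2, 3.5]
width: 0.267
```

>>> {"fn": "drive_tool", "kwargs": {"plan": [{"tx": 0,"ty": 0,"tz": 0,"ax": 0,"ay": 0,"az": 0,"gripper": 0},{"tx": 0,"ty": 0,"tz": 0,"ax": 0,"ay": 0,"az": 0,"gripper": 0}]}}

```text
time: 8.57
ee_pos: [482.8, 293.1, 89.4]
tcp_rot: [0.312, 0.95, 0.001, 0.001]
contact_force: [-0.9, 0.5, 6.6]
width: 0.267
```

```bash
python3 go.py 480.3 294.3 85 2.506
```

```text
t 8.575 pos [482.8 293.1  89.4] yaw 2.506 F [-0.9  0.5  6.6] w 0.267
shift [ 0.11 -0.02  0.18] turn [ 0.02  0.   -0.  ]
```

>>> {"fn": "drive_tool", "kwargs": {"plan": [{"tx": 0,"ty": 0,"tz": -0.5,"ax": 0,"ay": 0,"az": 0,"gripper": 0},{"tx": 0,"ty": 0,"tz": -1,"ax": 0,"ay": 0,"az": 0,"gripper": 0},{"tx": 0,"ty": 0,"tz": -1,"ax": 0,"ay": 0,"az": 0,"gripper": 0},{"tx": 0,"ty": 0,"tz": -1,"ax": 0,"ay": 0,"az": 0,"gripper": 0},{"tx": 0,"ty": 0,"tz": -1,"ax": 0,"ay": 0,"az": 0,"gripper": 0}]}}

```text
time: 9.2
ee_pos: [482.3, 292.8, 202.9]
tcp_rot: [0.312, 0.95, 0.001, 0.0]
contact_force: [-0.3, 0.3, -2.0]
width: 0.272
```

```bash
python3 go.py 476.6 -242.8 200 3.0286
```

```text
t 9.2 pos [482.3 292.8 202.9] yaw 2.506 F [-0.3  0.3 -2. ] w 0.272
shift [-12.54 -17.38   0.09] turn [ 0.01  0.   -3.74]
```

>>> {"fn": "drive_tool", "kwargs": {"plan": [{"tx": -0.72,"ty": -1,"tz": 0,"ax": 0,"ay": 0,"az": 0,"gripper": 0},{"tx": -0.72,"ty": -1,"tz": 0,"ax": 0,"ay": 0,"az": 0,"gripper": 0},{"tx": -0.72,"ty": -1,"tz": 0,"ax": 0,"ay": 0,"az": 0,"gripper": 0},{"tx": -0.72,"ty": -1,"tz": 0,"ax": 0,"ay": 0,"az": 0,"gripper": 0},{"tx": -0.72,"ty": -1,"tz": 0,"ax": 0,"ay": 0,"az": 0,"gripper": 0}]}}

```text
time: 9.82
ee_pos: [480.5, 137.9, 201.9]
tcp_rot: [0.312, 0.95, 0.001, 0.0]
contact_force: [0.7, -0.5, -2.6]
width: 0.266
```

>>> {"fn": "drive_tool", "kwargs": {"plan": [{"tx": -0.72,"ty": -1,"tz": 0,"ax": 0,"ay": 0,"az": 0,"gripper": 0},{"tx": -0.72,"ty": -1,"tz": 0,"ax": 0,"ay": 0,"az": 0,"gripper": 0},{"tx": -0.72,"ty": -1,"tz": 0,"ax": 0,"ay": 0,"az": 0,"gripper": 0},{"tx": -0.72,"ty": -1,"tz": 0,"ax": 0,"ay": 0,"az": 0,"gripper": 0},{"tx": -0.72,"ty": -1,"tz": 0,"ax": 0,"ay": 0,"az": 0,"gripper": 0}]}}

```text
time: 10.45
ee_pos: [478.7, -16.2, 201.8]
tcp_rot: [0.312, 0.95, 0.001, 0.001]
contact_force: [0.0, 0.5, -1.8]
width: 0.266
```

>>> {"fn": "drive_tool", "kwargs": {"plan": [{"tx": -0.72,"ty": -1,"tz": 0,"ax": 0,"ay": 0,"az": 0,"gripper": 0},{"tx": -0.72,"ty": -1,"tz": 0,"ax": 0,"ay": 0,"az": 0,"gripper": 0},{"tx": -0.72,"ty": -1,"tz": 0,"ax": 0,"ay": 0,"az": 0,"gripper": 0},{"tx": -0.72,"ty": -1,"tz": 0,"ax": 0,"ay": 0,"az": 0,"gripper": 0},{"tx": -0.72,"ty": -1,"tz": 0,"ax": 0,"ay": 0,"az": 0,"gripper": 0}]}}

```text
time: 11.08
ee_pos: [477.0, -170.2, 201.7]
tcp_rot: [0.313, 0.95, 0.001, 0.001]
contact_force: [-0.1, 0.4, -2.0]
width: 0.27
```

>>> {"fn": "drive_tool", "kwargs": {"plan": [{"tx": -0.72,"ty": -1,"tz": 0,"ax": 0,"ay": 0,"az": -0.5,"gripper": 0},{"tx": -0.72,"ty": -1,"tz": 0,"ax": 0,"ay": 0,"az": -0.8,"gripper": 0},{"tx": 0,"ty": 0,"tz": 0,"ax": 0,"ay": 0,"az": -0.8,"gripper": 0},{"tx": 0,"ty": 0,"tz": 0,"ax": 0,"ay": 0,"az": -0.8,"gripper": 0},{"tx": 0,"ty": 0,"tz": 0,"ax": 0,"ay": 0,"az": -0.8,"gripper": 0}]}}

```text
time: 11.7
ee_pos: [478.4, -230.9, 201.6]
tcp_rot: [0.058, 0.998, 0.0, 0.001]
contact_force: [0.1, -0.2, -1.4]
width: 0.262
```

```bash
python3 go.py 476.6 -242.8 160 3.0286
```

```text
t 11.7 pos [ 478.4 -230.9  201.6] yaw 3.0261 F [ 0.1 -0.2 -1.4] w 0.262
shift [ 0.02 -0.48  1.66] turn [ 0.01  0.01 -0.02]
```

>>> {"fn": "drive_tool", "kwargs": {"plan": [{"tx": 0,"ty": -0.48,"tz": 0,"ax": 0,"ay": 0,"az": 0,"gripper": 0},{"tx": 0,"ty": 0,"tz": 1,"ax": 0,"ay": 0,"az": 0,"gripper": 0},{"tx": 0,"ty": 0,"tz": 1,"ax": 0,"ay": 0,"az": 0,"gripper": 0},{"tx": 0,"ty": 0,"tz": 0.2,"ax": 0,"ay": 0,"az": 0,"gripper": 0},{"tx": 0,"ty": 0,"tz": 0,"ax": 0,"ay": 0,"az": 0,"gripper": 0}]}}

```text
time: 12.32
ee_pos: [477.2, -243.0, 146.4]
tcp_rot: [0.06, 0.998, 0.0, 0.0]
contact_force: [-0.2, -1.5, -1.8]
width: 0.268
```

```bash
python3 go.py 476.6 -242.8 139.4 3.0286;  python3 -c "
from h import *
s=save('scene','s2.png'); t=save('top','t2.png')
cv2.imwrite('pics/s2a.png',cv2.resize(s[100:220,85:235],None,fx=5,fy=5,interpolation=2)[:,:,::-1]);cv2.imwrite('pics/t2a.png',cv2.resize(t[110:250,385:505],None,fx=4,fy=4,interpolation=2)[:,:,::-1])"
```

```text
t 12.325 pos [ 477.2 -243.   146.4] yaw 3.0212 F [-0.2 -1.5 -1.8] w 0.268
shift [0.02 0.01 0.28] turn [ 0.01  0.01 -0.05]
```

View pics/s2a.png

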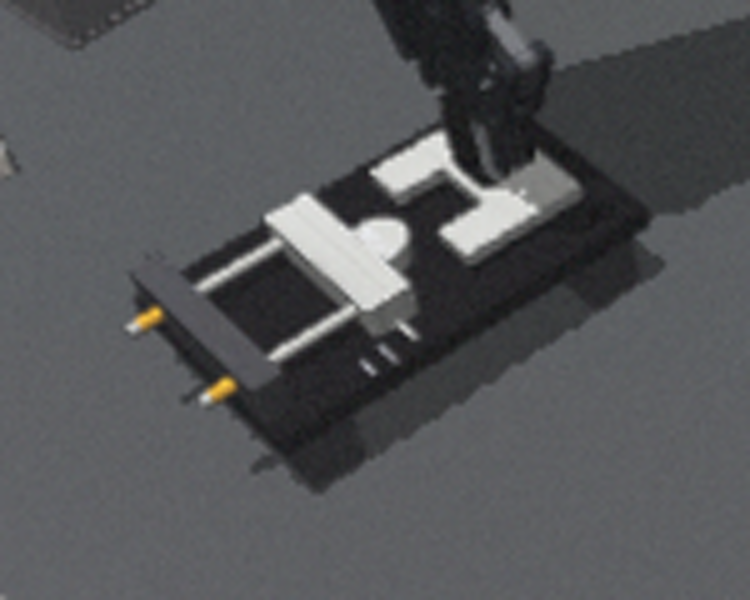

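View pics/t2a.png

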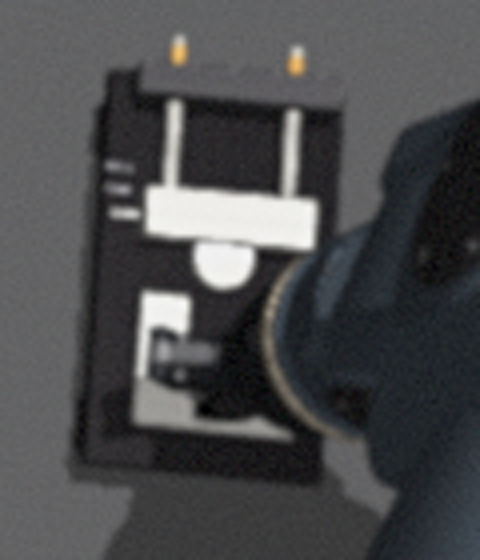

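```bash
cat > f2.py <<'E'
from fit import *
t=cv2.imread('pics/t2.png'); s=cv2.imread('pics/s2.png'); p0=[557.3,-252,-.113]
def mask(n,r,sh):
    m=np.zeros(sh,np.uint8); q=proj(n,T(p0,[(-32,-60,20),(-32,53,20),(16,53,20),(16,-60,20)],50))-np.array(r[:2])
    cv2.fillPoly(m,[np.round(q).astype(np.int32)],1); return m
cs={}
for n,im in(('top',t),('scene',s)):
    for side in (140,200):
        cs[n],f=fit([(n,im,[*p0[:2],60])],rend_car,p0,mask=mask,side=side,lo=35); print(n,cs[n].round(3),round(f,2))
def loc(n,w):
    p=cs[n]; d=w[:2]-p[:2]; c,sn=np.cos(p[2]),np.sin(p[2]); return (c*d[0]+sn*d[1],-sn*d[0]+c*d[1])
for q in[(371,172),(400,193),(441,235),(473,257)]:
    uv=((q[0]+.5)/5-.5+85,(q[1]+.5)/5-.5+100); print('scene',np.round(loc('scene',back('scene',uv,64.6)),1))
for q in[(142,292),(190,297),(134,423)]:
    uv=((q[0]+.5)/4-.5+385,(q[1]+.5)/4-.5+110); print('top',np.round(loc('top',back('top',uv,64.6)),1))
E
python3 f2.py
```

```text
top [ 5.57534e+02 -2.52180e+02 -1.13000e-01] 15.65
top [ 5.58335e+02 -2.52760e+02 -1.19000e-01] 17.98
scene [ 5.56424e+02 -2.51942e+02 -1.28000e-01] 23.24
scene [ 5.56488e+02 -2.52637e+02 -1.33000e-01] 27.59
scene [-32.9 -38.9]
scene [-34.9 -15.8]
scene [-32.7  23.4]
scene [-35.3  47. ]
top [-33.4  44.5]
top [-33.5  18.6]
top [-104.4   43.6]
```

>>> {"fn": "drive_tool", "kwargs": {"plan": [{"tx": 0,"ty": -0.1,"tz": 0.1,"ax": 0,"ay": 0,"az": 0,"gripper": 0},{"tx": 0,"ty": 0,"tz": 0.1,"ax": 0,"ay": 0,"az": 0,"gripper": 0},{"tx": 0,"ty": 0,"tz": 0.06,"ax": 0,"ay": 0,"az": 0,"gripper": 0},{"tx": 0,"ty": 0,"tz": 0,"ax": 0,"ay": 0,"az": 0,"gripper": 0}]}}

```text
time: 12.92
ee_pos: [476.8, -245.1, 139.4]
tcp_rot: [0.059, 0.998, 0.0, 0.0]
contact_force: [-1.3, 0.5, 0.6]
width: 0.272
```

```bash
python3 go.py 476.6 -242.8 139.4 3.0216
```

```text
t 12.925 pos [ 476.8 -245.1  139.4] yaw 3.0225 F [-1.3  0.5  0.6] w 0.272
shift [0.02 0.09 0.  ] turn [0.01 0.01 0.01]
```

>>> {"fn": "drive_tool", "kwargs": {"plan": [{"tx": -0.2,"ty": 0,"tz": 0.02,"ax": 0,"ay": 0,"az": 0,"gripper": 0},{"tx": -0.2,"ty": 0,"tz": 0,"ax": 0,"ay": 0,"az": 0,"gripper": 0},{"tx": -0.2,"ty": 0,"tz": 0,"ax": 0,"ay": 0,"az": 0,"gripper": 0}]}}

```text
time: 13.3
ee_pos: [491.1, -246.9, 139.4]
tcp_rot: [0.06, 0.998, 0.0, -0.0]
contact_force: [-13.0, 1.1, 16.5]
width: 0.272
```

```bash
python3 go.py 476.6 -242.8 139.4 3.0216;  python3 -c "
from h import *
s=save('scene','s3.png'); t=save('top','t3.png')
cv2.imwrite('pics/s3a.png',cv2.resize(s[100:220,85:235],None,fx=5,fy=5,interpolation=2)[:,:,::-1]);cv2.imwrite('pics/t3a.png',cv2.resize(t[110:250,385:505],None,fx=4,fy=4,interpolation=2)[:,:,::-1])"
```

```text
t 13.3 pos [ 491.1 -246.9  139.4] yaw 3.0223 F [-13.    1.1  16.5] w 0.272
shift [0.59 0.09 0.  ] turn [ 0. -0.  0.]
```

View pics/s3a.png

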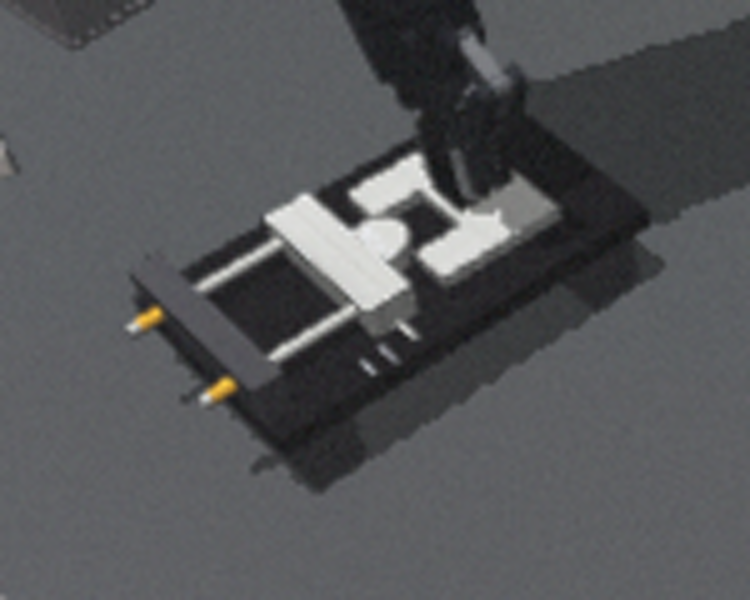

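View pics/t3a.png

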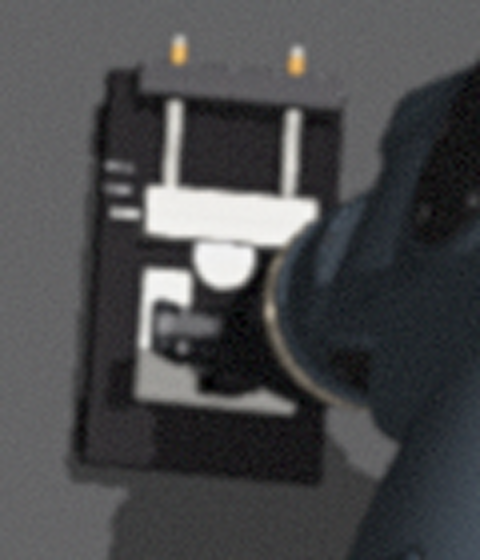

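>>> {"fn": "drive_tool", "kwargs": {"plan": [{"tx": 0,"ty": 0,"tz": -0.02,"ax": 0,"ay": 0,"az": 0,"gripper": 0},{"tx": 0,"ty": 0,"tz": 0,"ax": 0,"ay": 0,"az": 0,"gripper": 0}]}}

```text
time: 13.65
ee_pos: [491.8, -246.9, 139.4]
tcp_rot: [0.059, 0.998, 0.0, 0.0]
contact_force: [-0.7, -0.1, 2.1]
width: 0.27
```

```bash
python3 go.py 476.6 -242.8 139.4 3.0216; sed -e 's/t2.png/t3.png/;s/s2.png/s3.png/' -e 's/64.6/58/g' -e 's/^for q in\[(371.*/for q in[(350,193),(376,216),(420,255),(449,279)]:/' -e 's/^for q in\[(142.*/for q in[(144,268),(193,272),(137,398)]:/' -e 's/(-32,/(-24,/g' f2.py > f3.py; python3 f3.py
```

```text
t 13.65 pos [ 491.8 -246.9  139.4] yaw 3.0226 F [-0.7 -0.1  2.1] w 0.27
shift [0.62 0.09 0.  ] turn [0.01 0.01 0.01]
top [ 5.58577e+02 -2.51393e+02 -6.60000e-02] 44.93
top [ 5.59675e+02 -2.52451e+02 -6.70000e-02] 48.97
scene [ 5.56053e+02 -2.52568e+02 -1.25000e-01] 63.02
scene [ 5.56313e+02 -2.52968e+02 -1.26000e-01] 67.2
scene [-19.7 -39.9]
scene [-19.8 -16.7]
scene [-19.8  21.7]
scene [-20.5  45.4]
top [-18.1  43.2]
top [-19.   16.7]
top [-89.2  45.5]
```

>>> {"fn": "drive_tool", "kwargs": {"plan": [{"tx": -0.2,"ty": -0.04,"tz": 0,"ax": 0,"ay": 0,"az": 0,"gripper": 0},{"tx": -0.2,"ty": 0,"tz": 0,"ax": 0,"ay": 0,"az": 0,"gripper": 0},{"tx": 0,"ty": 0,"tz": 0,"ax": 0,"ay": 0,"az": 0,"gripper": 0}]}}

```text
time: 14.02
ee_pos: [502.2, -249.2, 139.5]
tcp_rot: [0.059, 0.998, 0.0, 0.001]
contact_force: [1.0, -0.3, 1.3]
width: 0.267
```

```bash
python3 go.py 476.6 -242.8 139.4 3.0216
```

```text
t 14.025 pos [ 502.2 -249.2  139.5] yaw 3.0228 F [ 1.  -0.3  1.3] w 0.267
shift [1.05 0.13 0.  ] turn [0.01 0.01 0.01]
```

>>> {"fn": "drive_tool", "kwargs": {"plan": [{"tx": -0.2,"ty": 0,"tz": 0,"ax": 0,"ay": 0,"az": 0,"gripper": 0},{"tx": -0.12,"ty": 0,"tz": 0,"ax": 0,"ay": 0,"az": 0,"gripper": 0},{"tx": 0,"ty": 0,"tz": 0,"ax": 0,"ay": 0,"az": 0,"gripper": 0}]}}

```text
time: 14.4
ee_pos: [509.6, -250.1, 139.4]
tcp_rot: [0.059, 0.998, 0.0, 0.0]
contact_force: [-3.3, 0.3, 5.2]
width: 0.268
```

```bash
python3 go.py 476.6 -242.8 139.4 3.0216;  python3 -c "
from h import *
s=save('scene','s4.png')
cv2.imwrite('pics/s4a.png',cv2.resize(s[100:220,85:235],None,fx=5,fy=5,interpolation=2)[:,:,::-1])"
```

```text
t 14.4 pos [ 509.6 -250.1  139.4] yaw 3.0226 F [-3.3  0.3  5.2] w 0.268
shift [ 1.34  0.13 -0.  ] turn [0.01 0.   0.01]
```

View pics/s4a.png

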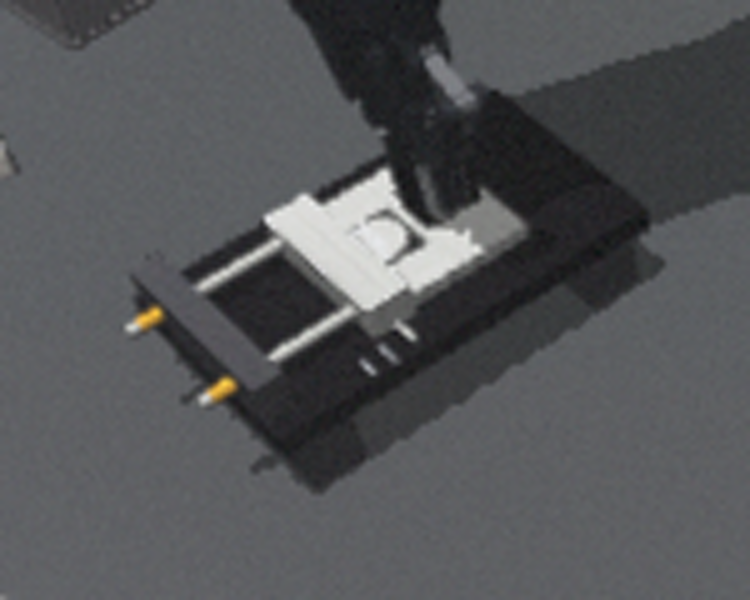

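>>> {"fn": "drive_tool", "kwargs": {"plan": [{"tx": 0,"ty": -0.08,"tz": -0.01,"ax": 0,"ay": 0,"az": 0,"gripper": 0},{"tx": 0,"ty": 0,"tz": 0,"ax": 0,"ay": 0,"az": 0,"gripper": 0}]}}

```text
time: 14.7
ee_pos: [509.4, -250.8, 139.5]
tcp_rot: [0.059, 0.998, 0.002, 0.0]
contact_force: [-0.2, 11.2, 4.4]
width: 0.265
```

>>> {"fn": "drive_tool", "kwargs": {"plan": [{"tx": 0,"ty": 0.16,"tz": 0,"ax": 0,"ay": 0,"az": 0,"gripper": 0},{"tx": 0,"ty": 0,"tz": 0,"ax": 0,"ay": 0,"az": 0,"gripper": 0}]}}

```text
time: 14.95
ee_pos: [509.8, -247.9, 139.5]
tcp_rot: [0.059, 0.998, 0.0, 0.0]
contact_force: [0.6, 0.0, -2.5]
width: 0.264
```

>>> {"fn": "drive_tool", "kwargs": {"plan": [{"tx": -0.1,"ty": 0.02,"tz": 0.005,"ax": 0,"ay": 0,"az": 0,"gripper": 0},{"tx": -0.1,"ty": 0,"tz": 0,"ax": 0,"ay": 0,"az": 0,"gripper": 0},{"tx": 0,"ty": 0,"tz": 0,"ax": 0,"ay": 0,"az": 0,"gripper": 0}]}}

```text
time: 15.32
ee_pos: [514.8, -248.3, 139.4]
tcp_rot: [0.06, 0.998, 0.0, 0.0]
contact_force: [-4.0, -1.1, 1.3]
width: 0.266
```

>>> {"fn": "drive_tool", "kwargs": {"plan": [{"tx": -0.2,"ty": 0,"tz": 0,"ax": 0,"ay": 0,"az": 0,"gripper": 0},{"tx": -0.2,"ty": 0,"tz": 0,"ax": 0,"ay": 0,"az": 0,"gripper": 0},{"tx": 0,"ty": 0,"tz": 0,"ax": 0,"ay": 0,"az": 0,"gripper": 0}]}}

```text
time: 15.7
ee_pos: [524.1, -249.4, 139.5]
tcp_rot: [0.06, 0.998, 0.0, -0.0]
contact_force: [-9.8, -0.9, 6.0]
width: 0.27
```

```bash
python3 go.py 476.6 -242.8 139.4 3.0216
```

```text
t 15.7 pos [ 524.1 -249.4  139.5] yaw 3.0224 F [-9.8 -0.9  6. ] w 0.27
shift [1.92 0.04 0.  ] turn [ 0.   -0.01  0.01]
```

>>> {"fn": "drive_tool", "kwargs": {"plan": [{"tx": 0,"ty": 0,"tz": -0.01,"ax": 0,"ay": 0,"az": 0,"gripper": 0},{"tx": -0.14,"ty": 0,"tz": 0,"ax": 0,"ay": 0,"az": 0,"gripper": 0},{"tx": 0,"ty": 0,"tz": 0,"ax": 0,"ay": 0,"az": 0,"gripper": 0},{"tx": 0,"ty": 0,"tz": 0,"ax": 0,"ay": 0,"az": 0,"gripper": 0}]}}

```text
time: 16.2
ee_pos: [527.2, -249.8, 139.5]
tcp_rot: [0.06, 0.998, 0.0, -0.001]
contact_force: [-10.8, -0.3, 4.8]
width: 0.265
```

```bash
python3 go.py 476.6 -242.8 139.4 3.0216;  python3 -c "
from h import *
s=save('scene','s5.png'); t=save('top','t5.png')
cv2.imwrite('pics/s5a.png',cv2.resize(s[100:220,85:235],None,fx=5,fy=5,interpolation=2)[:,:,::-1]);cv2.imwrite('pics/t5a.png',cv2.resize(t[120:220,385:485],None,fx=6,fy=6,interpolation=2)[:,:,::-1])"
```

```text
t 16.2 pos [ 527.2 -249.8  139.5] yaw 3.0223 F [-10.8  -0.3   4.8] w 0.265
shift [2.04 0.04 0.01] turn [ 0.   -0.01  0.01]
```

View pics/s5a.png

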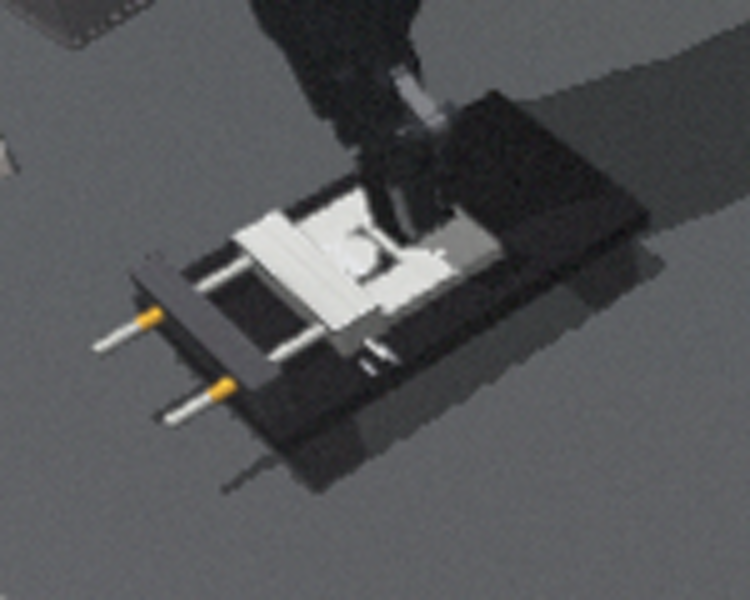

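View pics/t5a.png

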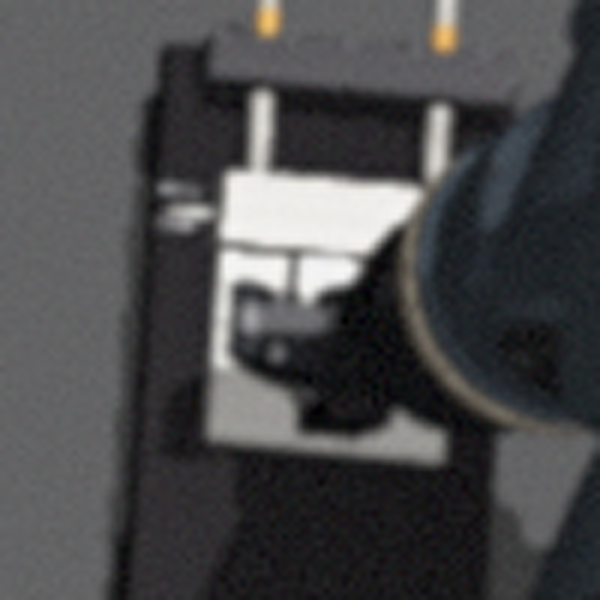

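```bash
cat > m.py <<'E'
from fit import *
pairs=[((265,217),(234,235),70.5),((366,312),(336,332),70.5),((128,329),(96,349),60),((203,402),(167,423),60)]
f=lambda q:((q[0]+.5)/5-.5+85,(q[1]+.5)/5-.5+100)
for a,b,z in pairs:
    d=back('scene',f(b),z)-back('scene',f(a),z); print(d[:2].round(1),np.linalg.norm(d[:2]).round(1))
# rigid crop registration of carriage upper back region, scene s4 -> s5 via ECC-like template of rod end
for nm,p in(('scene',('pics/s4.png','pics/s5.png')),('top',('pics/t3.png','pics/t5.png'))):
    a,b=[cv2.cvtColor(cv2.imread(q),cv2.COLOR_BGR2GRAY).astype(np.float32) for q in p]
    best=[]
    for d in np.arange(8,30,.5):
        u=np.array([np.cos(-.118),np.sin(-.118)])*d
        # points grid on carriage top (carriage frame)
        g=[(x,y,20.5) for x in np.arange(3,32,1.) for y in (np.arange(-40,50,2.) if nm=='scene' else np.arange(0,50,2.))]
        P=T((556.9,-252.3,-.118),g,50); Q=P.copy(); Q[:,:2]+=u
        sa,sb=[cv2.remap(im,proj(nm,X)[:,0].astype(np.float32)[None],proj(nm,X)[:,1].astype(np.float32)[None],1)[0] for im,X in((a,P),(b,Q))]
        best.append((float(((sa-sb)**2).mean()),d))
    print(nm,sorted(best)[:4])
E
python3 m.py
```

```text
[17.6 -2. ] 17.7
[17.4 -1.2] 17.4
[17.5 -1.3] 17.6
[18.5 -2.7] 18.7
scene [(33.217796325683594, np.float64(17.0)), (48.30120086669922, np.float64(17.5)), (65.7232666015625, np.float64(16.5)), (115.67460632324219, np.float64(18.0))]
top [(41.28627014160156, np.float64(17.5)), (61.916141510009766, np.float64(18.0)), (93.38459014892578, np.float64(17.0)), (154.7890625, np.float64(18.5))]
```

>>> {"fn": "drive_tool", "kwargs": {"plan": [{"tx": -0.1,"ty": 0,"tz": -0.005,"ax": 0,"ay": 0,"az": 0,"gripper": 0},{"tx": 0,"ty": 0,"tz": 0,"ax": 0,"ay": 0,"az": 0,"gripper": 0},{"tx": 0,"ty": 0,"tz": 0,"ax": 0,"ay": 0,"az": 0,"gripper": 0},{"tx": 0,"ty": 0,"tz": 0,"ax": 0,"ay": 0,"az": 0,"gripper": 0}]}}

```text
time: 16.8
ee_pos: [529.4, -250.1, 139.6]
tcp_rot: [0.06, 0.998, 0.0, -0.001]
contact_force: [-12.7, -0.7, 4.3]
width: 0.267
```

```bash
python3 go.py 476.6 -242.8 139.4 3.0216;  python3 -c "
from h import *
s=save('scene','s6.png'); t=save('top','t6.png')
cv2.imwrite('pics/s6a.png',cv2.resize(s[140:200,115:190],None,fx=10,fy=10,interpolation=2)[:,:,::-1]);cv2.imwrite('pics/t6a.png',cv2.resize(t[130:200,400:470],None,fx=8,fy=8,interpolation=2)[:,:,::-1])"; sed -i 's/s5.png/s6.png/;s/t5.png/t6.png/' m.py; python3 m.py | tail -2
```

```text
t 16.8 pos [ 529.4 -250.1  139.6] yaw 3.0223 F [-12.7  -0.7   4.3] w 0.267
shift [2.13 0.04 0.01] turn [ 0.   -0.01  0.  ]
scene [(21.613006591796875, np.float64(19.0)), (25.504209518432617, np.float64(19.5)), (67.44788360595703, np.float64(18.5)), (81.71736907958984, np.float64(20.0))]
top [(35.0067253112793, np.float64(20.0)), (46.007564544677734, np.float64(19.5)), (98.62283325195312, np.float64(20.5)), (128.3958282470703, np.float64(19.0))]
```

View pics/s6a.png

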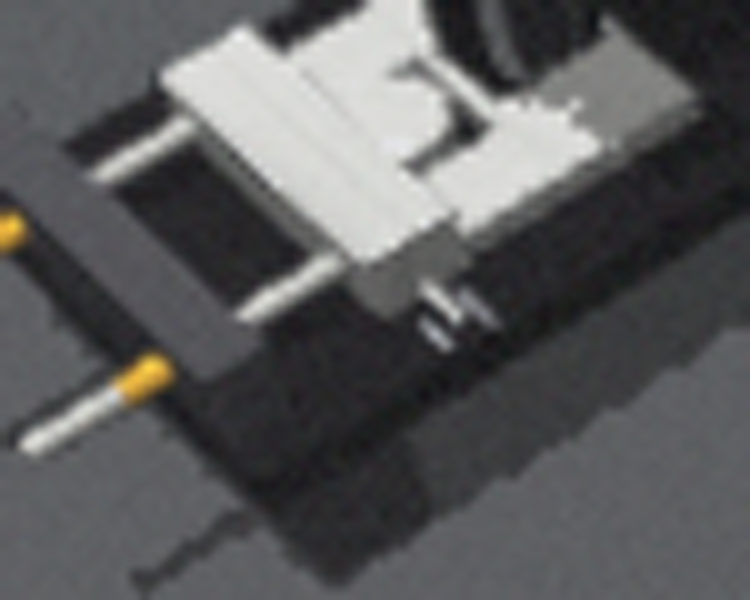

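View pics/t6a.png

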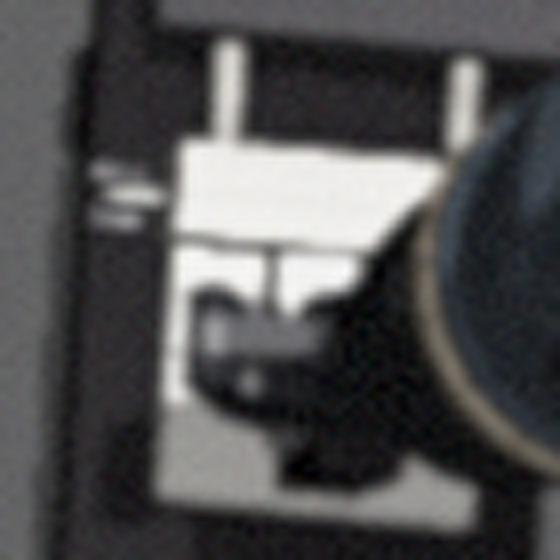

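>>> {"fn": "drive_tool", "kwargs": {"plan": [{"tx": 0,"ty": 0,"tz": 0,"ax": 0,"ay": 0,"az": 0,"gripper": 0},{"tx": 0,"ty": 0,"tz": 0,"ax": 0,"ay": 0,"az": 0,"gripper": 0},{"tx": 0,"ty": 0,"tz": 0,"ax": 0,"ay": 0,"az": 0,"gripper": 0},{"tx": 0,"ty": 0,"tz": 0,"ax": 0,"ay": 0,"az": 0,"gripper": 0}]}}

```text
time: 17.4
ee_pos: [529.4, -250.1, 139.6]
tcp_rot: [0.06, 0.998, 0.0, -0.001]
contact_force: [-12.3, -0.1, 6.3]
width: 0.269
```

```bash
python3 -c "
from h import *
print(robot.finish_job()); s=robot.get_state(); print(s['time'],s['ee_pos'].round(1),s['contact_force'].round(1),s['width'])"
```

```text
the job is handed in; nothing more can be done
None
the job is handed in; nothing more can be done
```

I gripped the 36 mm-slot holder by its block and laid it on the stand's plate. I then slid it over the tongue, pushed the carriage to about midway between the marks, and handed the job in at about 17.4 s, still gripping and pushing. `finish_job()` gives no verdict, and I could not read the state after handing in.

**Last checks before hand-in**
- **Push:** image registration against the unpushed pictures gave 19.0–19.5 mm (scene camera) and 19.5–20.0 mm (top camera), so about 9.5–10 N. In both views the pointer sits about midway between the marks.
- **Wrist force:** it read -12.3 N along x and +6.3 N vertically. I take the 2–3 N above the spring force to be friction of the holder on the plate. I did not measure the contact force between holder and carriage directly.
- **Grip and rest:** TCP steady at [529.4, -250.1, 139.6] mm over the last 0.6 s, with the jaws stopped on the block (opening 0.27).
- **Flush and angle:** the arm's travel since first contact and the predicted home position agree within about 2 mm. The holder's yaw is about -0.12 rad against -0.11 to -0.13 rad fitted for the carriage.

**What disagreed or went wrong**
- **Sideways fit:** the two cameras differed by about 3 mm on the offset at the tongue. I probed the slot's play by touch: contact came about 0.5 mm towards -y, so I centred the holder from that. I did not probe the +y side.
- **Joint limit:** an early free-air turn ran joint 6 to its limit and the tool drifted and tilted. I corrected it by turning half a turn the other way; nothing was touched.
- **Extra pressure:** about 16 N of downward pressure built up briefly on the plate while I was sliding the holder on. I relieved it before going further.

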